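# Turn a cover over on the sloping stop

## Robot

A 7-joint arm with a two-finger parallel gripper is mounted at the origin on the work surface. World frame = base frame: x ahead of the robot, y to its left, z up, the work surface at z = 0. Lengths are in m, angles in rad, forces in N, time in s.
With the tool pointing down it reaches from about 0.35 to 0.9 m from the base axis. Payload 8.1 kg.
Tool frame: the origin (TCP) lies at the very end of the fingers, on their centre line; the grasp point (between the pads) lies 19 mm behind it; z points along the fingers, y is the direction in which the jaws open and shut (so a half turn about z gives the same grasp; the last joint's range is limited). The gripper opens to 85 mm and grips with 20 to 120 N. Pads are 22 mm wide; open, the fingers measure 114 mm over their backs; the gripper's body (76 mm by 85 mm) begins 54 mm behind the grasp point. The pads swing forward as they close: fully open they stand 13 mm farther back than shut.
Start: joints at [-1.29, 0.434, 0.025, 1.573, -0.012, 1.134, -0.075], TCP at [0.234, 0.58, 0.231] pointing down, gripper open.
Joint ranges: [-2.62, 2.62], [-0.44, 2.09], [-1.27, 1.32], [0.08, 2.57], [-1.32, 4.46], [0.12, 2], [-2.74, 2.74]. Speed limits (rad/s): [2.22, 2.22, 3.01, 3.01, 3.14, 3.14, 3.14].

## Interface

Orientations are given as a rotation vector (axis times angle).
In Python, from bench import env, grab_frame, camera_info, workorder gives the robot as it stands.
- The arm moves only by the tool apply_moves, never from a script. Its argument "plan" is a list of rows, each an object with "linear": the shift along the tool's x, y, z in cm, a list of three; "twist": the turn about the tool's z in degrees. In form: [{"linear": [tx, ty, tz], "twist": twist}, ...]. A call has 1 to 8 rows; each row shifts and turns the commanded pose from where the row before left it, along the tool's axes as they then stand; what a row does not reach is not made up. A row lasts 1/12 s, in which the tool goes at most 41.7 mm and 7.16 degrees, less where a joint would pass 70% of its speed; a pose out of reach is approached as far as the arm can. A call is refused whole if a number of a shift passes 4.17 or a number of a turn 7.16, either way. A call with a gripper value outside its range is refused whole. "jaw" is the closure in counts, from 0 (fully open) to 255 (shut), set as the call begins (left out, the last holds). The fingers move at their own pace and stop on an object; "newtons" is the grip in N (left out, the last holds). Time passes only in rows, so rows that do not move let the fingers close. It gives the time, the measured TCP pose, the force and the opening at its end, in the units of the state.
- env.observe(): the state, without advancing time (a new reading comes with each control period).
- grab_frame(name): name is "scene" or "top" or "wrist"; returns (picture, depth): 420x560x3 uint8, red, green, blue; 420x560 float32, m along the optical axis (not along the pixel's ray), 0 where there is no reading.
- camera_info(name): a dict with "vfov" (degrees; the focal length in pixels is half the picture's height over the tangent of half this angle, whatever the lens; pixels are square), "cx", "cy" (the principal point, pixels), "k1" (the pictures are not rectified: a ray, as slopes to the right and down, at radius r is drawn at 1 + k1 r^2 times it, then the intrinsics apply), "world_from_camera" (4x4, takes a point from camera to world coordinates). Camera axes: x right, y down, z forward; pixel columns grow to the right and rows downward; lengths in m; the calibration is good to about 2 mm. A picture is of the moment at which its call begins: read the wrist's pose just before it. camera_info takes no time and is no camera call; for the wrist camera it gives the pose at the moment of the call.
- workorder.close_job(): hands the job in, once; it reports no verdict.
The state is a dict: "time": time; "joint_positions": joint angles; "qd": joint speeds; "joint_efforts": joint torques, N m; "tcp_pos": TCP position; "ee_rot": TCP orientation; "wrist_force": force on the tool from outside, world axes, zero at the start; "wrist_torque": the same for the moment, N m; "finger_gap": finger opening in m.
Only numpy, scipy, OpenCV 4.12 (cv2) and the standard library are available. Lean on these libraries where they do the work, as an engineer would, in place of code of your own. Each camera call takes 0.05 s, during which the arm holds its last target. There are 200 camera calls.

## Task

The flat aluminium cover on the bench lies with its pocketed side down and is too wide to grip: push it along the bench against the sloping steel stop until it climbs and leans there by itself, then tip its raised edge back over towards the side it came from and lay it down, without letting it slam, so that it ends flat on the bench with the pocket up, close in front of the stop. Leave the other things on the bench where they are.

Things in the scene. Friction and masses are not known exactly. Their poses are not given: they have to be found in the camera images.
- cover: Flat aluminium cover, 120 (its x) by 150 (its y) by 12 mm thick (its z), 0.32 to 0.5 kg; its two 150 mm edges are fully rounded. Origin at its centre, half-way through the thickness. Its +z face is plain and up at the start; the -z face has a 4 mm deep grey-floored pocket in a 13 mm rim and must end up. It starts with its x within 0.2 rad of the stop's x, 10 to 75 mm before the stop.
- stop: Fixed stop: a smooth steel sheet 180 mm wide (its y) on a green base 5 mm high with two posts behind. Origin on the bench at the middle of the slope's foot. Its +x is level and points into the stop, the way the cover is pushed. The face rises from the foot at 55 degrees to the bench, leaning away from the cover. Slippery (friction 0.12; bench about 0.7). Sliding the cover up it takes 5 to 12 N.
- bin: Yellow open parts bin with steel pieces, 150 by 100 by 70 mm high, loose bystander. Origin at the centre of its underside.
- coupling: Dark steel flanged coupling standing on its flange, 56 mm across and 50 mm high, loose bystander. Origin at the centre of its underside.
- bucket: Small white open pail, 116 mm across and 120 mm high, loose bystander. Origin at the centre of its underside.
- stop_top (a point): Middle of the stop's top edge, 66 mm above the bench, 46 mm in +x from the foot; the sheet is 6 mm thick, nothing behind is higher and the base ends at x = 78 mm. A cover pushed until its lower edge is at the foot lies on the face at 55 degrees, its upper edge about 100 mm high, 65 mm in +x from the foot; it stays when let go. Past upright it falls to -x by itself.
Not all that is in view belongs to the job. There is more than one size of the cover; the job needs the largest.

How it is judged:
By the outcome, as a careful person would: the job done as asked, in the order asked, and still so for the second after the job is handed in, with the robot touching nothing.
It also fails if it takes over 64 s, if anything falls off the work surface, if the arm or the gripper's body presses on something with over 40 N, if the wrist force passes 120 N, or if a joint passes its speed limit or range.

## Working session

There is one attempt and no reset: what is moved stays moved. The work goes in short steps, Python scripts to look and compute and a tool call to move; the robot and the scene stay as the last step left them, time stands still between calls to the robot, and variables do not carry over. Pictures are saved under pics/ and viewed, about 8 in all and at most 12, crops included, and the job is handed in when it is done.

Besides the shell and the picture viewer there is one more tool, called after "Request:" by a JSON object that holds its "op" and its "data". apply_moves: Moves the arm, as the interface text tells. Its arguments: {"type":"object","properties":{"plan":{"type":"array"},"jaw":{"type":"number"},"newtons":{"type":"number"}},"required":["plan"]}

```bash
mkdir -p pics; ls; cat > h.py <<'E'
import numpy as np, cv2
from bench import env, grab_frame, camera_info, workorder
from scipy.spatial.transform import Rotation as R
def cloud(name):
    s=env.observe(); ci=camera_info(name); im,d=grab_frame(name)
    H,W=d.shape; f=H/2/np.tan(np.radians(ci["vfov"])/2)
    K=np.array([[f,0,ci["cx"]],[0,f,ci["cy"]],[0,0,1]])
    v,u=np.mgrid[0:H,0:W]
    p=cv2.undistortPoints(np.stack([u,v],-1).reshape(-1,1,2).astype(float),K,np.array([ci["k1"],0,0,0.])).reshape(H,W,2)
    P=np.concatenate([p*d[...,None],d[...,None]],-1)
    T=np.array(ci["world_from_camera"])
    P=P@T[:3,:3].T+T[:3,3]; P[d==0]=np.nan
    return im,P
def save(im,n,s=1.4): cv2.imwrite("pics/"+n,cv2.resize(im[...,::-1],None,fx=s,fy=s))
E
python3 - <<'E'
from h import *
o=env.observe(); print(o["tcp_pos"],o["ee_rot"],o["wrist_force"],o["finger_gap"],o["time"])
for n in("scene","top"):
    im,P=cloud(n); save(im,n+"1.png",1.0 if n=="scene" else 1.4); np.savez(n+"1.npz",im=im,P=P)
    print(camera_info(n)["world_from_camera"])
E
```

```text
pics
[0.23387569 0.57906401 0.23053591] [-5.99195206e-01 -3.08379153e+00  2.41774132e-03] [ 0.23154539 -1.11330278 -0.89486573] 0.08543428714197461 0.0
[[-0.56379759  0.46443878 -0.682956    1.56177645]
 [ 0.82574039  0.33388093 -0.45461668  0.65433678]
 [ 0.01688436 -0.82025614 -0.57174713  0.92436891]
 [ 0.          0.          0.          1.        ]]
[[ 0.00250466 -0.99774685  0.06704436  0.48655357]
 [-0.9998308  -0.00372039 -0.01801444  0.00956281]
 [ 0.01822328 -0.0669879  -0.99758736  1.16054933]
 [ 0.          0.          0.          1.        ]]
```

View pics/top1.png

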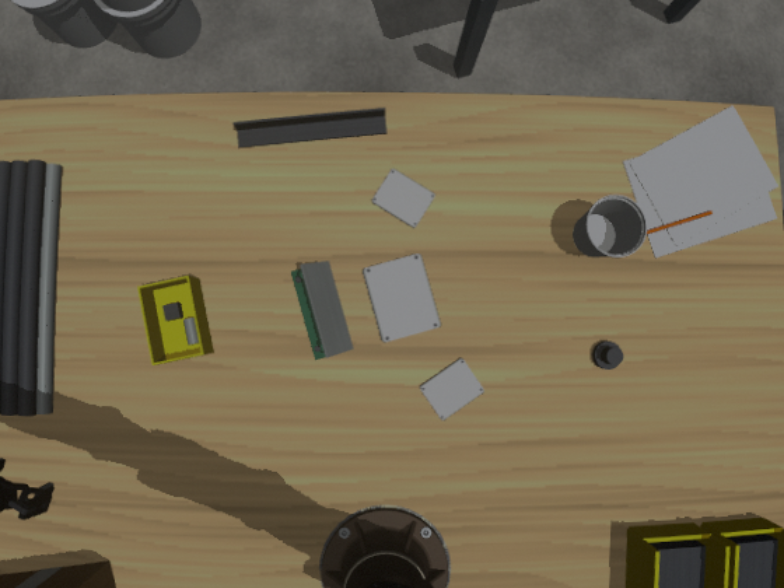

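View pics/scene1.png

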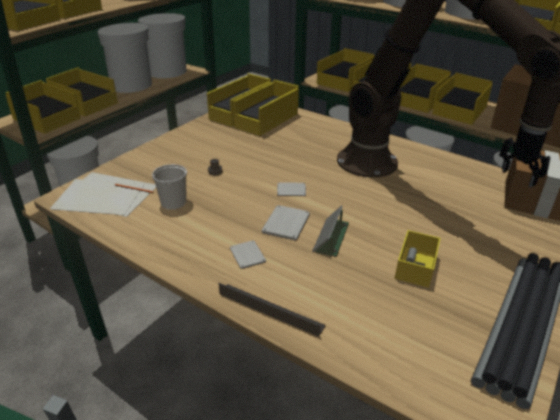

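The top view (scaled by 1.4) shows the large cover at about (402,298), with two smaller covers at (403,198) and (452,388). The stop is left of the large cover at (322,310), so the push is roughly +y in the world. Next I'll measure both.

```bash
python3 - <<'E'
from h import *
D=np.load("top1.npz"); im,P=D["im"],D["P"]
hsv=cv2.cvtColor(im,cv2.COLOR_RGB2HSV)
print("bench z",np.nanmedian(P[150:260,330:390,2]))
def seg(u0,u1,v0,v1,cond,n):
    m=np.zeros(im.shape[:2],np.uint8); m[v0:v1,u0:u1]=cond[v0:v1,u0:u1]
    k,l,s,c=cv2.connectedComponentsWithStats(m); 
    i=1+np.argmax(s[1:,4]); mm=l==i; Q=P[mm]; Q=Q[~np.isnan(Q[:,2])]
    r=cv2.minAreaRect(Q[:,:2].astype(np.float32)*1000); b=cv2.boxPoints(r)
    print(n,s[i,4],"c",np.round(r[0],1),"sz",np.round(r[1],1),"ang",r[2],"z",np.percentile(Q[:,2],[5,50,95]).round(4)); print(b.round(0).tolist()); return Q
grey=(hsv[...,1]<45)&(hsv[...,2]>90)
seg(255,320,175,250,grey,"cover")
seg(260,315,115,165,grey,"smallA"); seg(295,350,250,305,grey,"smallB")
Q=seg(205,256,180,262,(hsv[...,1]<60)&(hsv[...,2]>60),"slope")
# plane fit
for _ in range(3):
    c=Q.mean(0); n=np.linalg.svd(Q-c,full_matrices=False)[2][2]; n*=np.sign(n[2]); r=(Q-c)@n; Q=Q[abs(r)<.004]
print("plane",c,n,"tilt",np.degrees(np.arccos(n[2])),"rms",r.std())
h=-n[:2]/np.linalg.norm(n[:2]); print("dir x",h,np.degrees(np.arctan2(h[1],h[0])))
# foot line: at z=0 along centre
f=c[:2]-h*c[2]/np.tan(np.arccos(n[2])); y=np.array([-h[1],h[0]])
t=(Q[:,:2]-c[:2])@y; s=(Q[:,:2]-f)@h; print("width range",np.percentile(t,[1,99]),"foot mid",f+y*np.mean(np.percentile(t,[1,99])),"s",np.percentile(s,[1,99]),"z",np.percentile(Q[:,2],[1,99]))
E
```

```text
bench z -0.0002860379841903571
cover 2370 c [535.8 -31.9] sz [151.9 118.2] ang 15.774837493896484 z [0.008  0.0117 0.0155]
[[447.0, 4.0], [479.0, -109.0], [625.0, -68.0], [593.0, 46.0]]
smallA 1065 c [734.4 -35. ] sz [104.4  81.2] ang 58.121822357177734 z [0.0037 0.0078 0.0115]
[[672.0, -58.0], [741.0, -101.0], [796.0, -12.0], [728.0, 31.0]]
smallB 1106 c [ 357.1 -130.5] sz [ 80.5 103.1] ang 34.97393035888672 z [0.0041 0.0078 0.0116]
[[295.0, -111.0], [354.0, -196.0], [420.0, -150.0], [361.0, -65.0]]
slope 1438 c [516.  115.7] sz [184.5  58.6] ang 16.308971405029297 z [0.0038 0.037  0.0647]
[[419.0, 118.0], [436.0, 62.0], [613.0, 113.0], [596.0, 170.0]]
plane [0.51380964 0.11069165 0.03620219] [ 0.22668967 -0.78307229  0.57914557] tilt 54.60953133346858 rms 0.001355393913305254
dir x [-0.27807036  0.96056071] 106.14507142949613
width range [-0.08866747  0.08697583] foot mid [0.52177365 0.08622267] s [0.00115711 0.04924423] z [0.00130557 0.06715387]
```

```bash
cat >> h.py <<'E'
F=np.array([.5218,.0862]); PSI=np.radians(106.1); HX=np.array([np.cos(PSI),np.sin(PSI)]); HY=np.array([-HX[1],HX[0]])
def st(p): d=np.array(p[:2])-F; return np.array([d@HX,d@HY,p[2]])
def wd(s): return np.r_[F+s[0]*HX+s[1]*HY,s[2]]
def rep(*targets):
    """targets: (sx,sy,z,phi) in mm / deg, stop frame; phi = angle of tool y from stop x, modulo 180."""
    o=env.observe(); Rm=R.from_rotvec(o["ee_rot"]).as_matrix(); p=np.array(o["tcp_pos"])
    ang=lambda M:np.degrees(np.arctan2(M[1,1],M[0,1])-PSI)
    print("t %.2f"%o["time"],"S(mm)",(st(p)*1000).round(1),"phi %.1f"%ang(Rm),"gap %.1f"%(o["finger_gap"]*1000),"F_S",np.round([o["wrist_force"][:2]@HX,o["wrist_force"][:2]@HY,o["wrist_force"][2]],1),"tilt",Rm[2,2].round(4))
    for t in targets:
        q=wd(np.array(t[:3])/1000); tw=(-(t[3]-ang(Rm))+90)%180-90
        print(" ->",t,"tool cm (current axes)",(Rm.T@(q-p)*100).round(2),"twist",tw.round(1))
        Rm=Rm@R.from_rotvec([0,0,np.radians(tw)]).as_matrix(); print("   axes after: stop x in tool",(Rm.T@np.r_[HX,0]).round(3)); p=q
E
python3 -c "
from h import *
rep((-220,19,200,90),(-220,19,60,90))"
```

```text
t 0.10 S(mm) [553.4 139.9 230.6] phi -38.1 gap 85.4 F_S [ 0.3  0.2 -0.4] tilt -1.0
 -> (-220, 19, 200, 90) tool cm (current axes) [-57.23 -53.4    3.15] twist 51.9
   axes after: stop x in tool [ 1.    -0.    -0.001]
 -> (-220, 19, 60, 90) tool cm (current axes) [2.0e-02 1.0e-02 1.4e+01] twist -0.0
   axes after: stop x in tool [ 1.    -0.    -0.001]
```

Request:
{"op": "apply_moves", "data": {"plan": [{"linear":[-2.4,-2.2,0],"twist":0},{"linear":[-2.4,-2.2,0],"twist":0},{"linear":[-2.4,-2.2,0],"twist":0},{"linear":[-2.4,-2.2,0],"twist":0},{"linear":[-2.4,-2.2,0],"twist":0},{"linear":[-2.4,-2.2,0],"twist":0},{"linear":[-2.4,-2.2,0],"twist":0},{"linear":[-2.4,-2.2,0],"twist":0}]}}

```text
time: 0.77
tcp_pos: [0.3464, 0.3427, 0.2311]
ee_rot: [-0.599, -3.084, 0.001]
wrist_force: [0.7, 0.2, 0.3]
finger_gap: 0.0857
```

Request:
{"op": "apply_moves", "data": {"plan": [{"linear":[-2.4,-2.2,0],"twist":0},{"linear":[-2.4,-2.2,0],"twist":0},{"linear":[-2.4,-2.2,0],"twist":0},{"linear":[-2.4,-2.2,0],"twist":0},{"linear":[-2.4,-2.2,0],"twist":0},{"linear":[-2.4,-2.2,0],"twist":0},{"linear":[-2.4,-2.2,0],"twist":0},{"linear":[-2.4,-2.2,0],"twist":0}]}}

```text
time: 1.43
tcp_pos: [0.4584, 0.1077, 0.2312]
ee_rot: [-0.599, -3.084, 0.0]
wrist_force: [0.9, 1.1, -0.6]
finger_gap: 0.0856
```

Request:
{"op": "apply_moves", "data": {"plan": [{"linear":[-2.4,-2.2,0],"twist":0},{"linear":[-2.4,-2.2,0],"twist":0},{"linear":[-2.4,-2.2,0],"twist":0},{"linear":[-2.4,-2.2,0],"twist":0},{"linear":[-2.4,-2.2,0],"twist":0},{"linear":[-2.4,-2.2,0],"twist":0},{"linear":[-2.4,-2.2,0],"twist":0},{"linear":[-2.4,-2.2,0],"twist":0}]}}

```text
time: 2.1
tcp_pos: [0.5706, -0.1272, 0.231]
ee_rot: [-0.599, -3.083, -0.0]
wrist_force: [0.3, 0.2, 0.2]
finger_gap: 0.0855
```

Request:
{"op": "apply_moves", "data": {"plan": [{"linear":[0,0,0],"twist":6.5},{"linear":[0,0,0],"twist":6.5},{"linear":[0,0,0],"twist":6.5},{"linear":[0,0,0],"twist":6.5},{"linear":[0,0,0],"twist":6.5},{"linear":[0,0,0],"twist":6.5},{"linear":[0,0,0],"twist":6.5},{"linear":[0,0,0],"twist":6.4}]}}

```text
time: 2.77
tcp_pos: [0.5701, -0.1257, 0.231]
ee_rot: [-1.895, -2.505, 0.001]
wrist_force: [-0.8, 0.2, -0.6]
finger_gap: 0.0855
```

```bash
python3 -c "
from h import *
rep((-215,19,60,90),(-215,19,15,90))"
```

```text
t 2.77 S(mm) [-216.9   12.3  231. ] phi -90.3 gap 85.5 F_S [ 0.4  0.8 -0.6] tilt -1.0
 -> (-215, 19, 60, 90) tool cm (current axes) [ 0.19 -0.66 17.1 ] twist -0.3
   axes after: stop x in tool [1. 0. 0.]
 -> (-215, 19, 15, 90) tool cm (current axes) [-0.   0.   4.5] twist 0.0
   axes after: stop x in tool [ 1. -0.  0.]
```

Request:
{"op": "apply_moves", "data": {"plan": [{"linear":[0,-0.6,3],"twist":0},{"linear":[0,0,3],"twist":0},{"linear":[0,0,3],"twist":0},{"linear":[0,0,3],"twist":0},{"linear":[0,0,3],"twist":0},{"linear":[0,0,3],"twist":0},{"linear":[0,0,3],"twist":0},{"linear":[0,0,0.6],"twist":0}]}}

```text
time: 3.43
tcp_pos: [0.5615, -0.1265, 0.0109]
ee_rot: [-1.884, -2.506, 0.005]
wrist_force: [-1.1, -0.1, -0.4]
finger_gap: 0.0855
```

Request:
{"op": "apply_moves", "data": {"plan": [{"linear":[0,0,0.4],"twist":0},{"linear":[0,0,0.3],"twist":0},{"linear":[0,0,0],"twist":0}]}}

```text
time: 3.68
tcp_pos: [0.5654, -0.1277, 0.0093]
ee_rot: [1.888, 2.51, 0.001]
wrist_force: [-0.1, -0.5, 0.4]
finger_gap: 0.0853
```

```bash
python3 -c "
from h import *
rep((-215,19,0,90))
im,P=cloud('wrist'); save(im,'w1.png',1)"
```

```text
t 3.68 S(mm) [-217.6   17.4    9.3] phi -90.0 gap 85.3 F_S [-0.5  0.2  0.4] tilt -1.0
 -> (-215, 19, 0, 90) tool cm (current axes) [ 0.26 -0.16  0.93] twist 0.0
   axes after: stop x in tool [ 1.    -0.    -0.001]
```

View pics/w1.png

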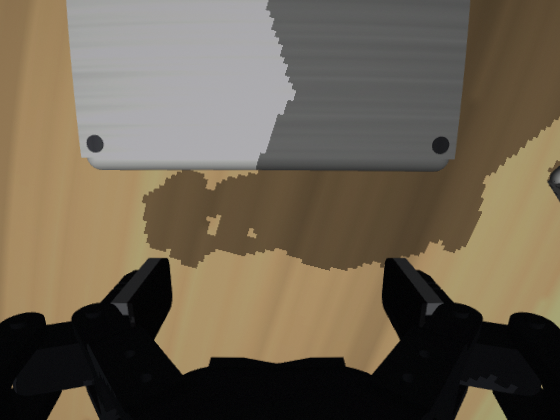

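The wrist view shows the cover's rear edge running level at row ~165, spanning columns 85 to 455, and centred between the two open fingers (150 and 400). Now I'll find the bench with the open fingertips.

Request:
{"op": "apply_moves", "data": {"plan": [{"linear":[0,0,0.3],"twist":0},{"linear":[0,0,0.3],"twist":0},{"linear":[0,0,0.0],"twist":0}]}}

```text
time: 3.98
tcp_pos: [0.5648, -0.1273, 0.0025]
ee_rot: [1.888, 2.511, 0.001]
wrist_force: [-0.4, 0.4, 0.2]
finger_gap: 0.0855
```

Request:
{"op": "apply_moves", "data": {"plan": [{"linear":[0,0,0.3],"twist":0},{"linear":[0,0,0.0],"twist":0}]}}

```text
time: 4.15
tcp_pos: [0.5645, -0.1273, -0.0009]
ee_rot: [-1.888, -2.511, 0.0]
wrist_force: [-0.1, -0.3, 0.8]
finger_gap: 0.0852
```

Request:
{"op": "apply_moves", "data": {"plan": [{"linear":[0,0,0.3],"twist":0},{"linear":[0,0,0.0],"twist":0}]}}

```text
time: 4.32
tcp_pos: [0.5644, -0.1273, -0.0042]
ee_rot: [-1.888, -2.51, 0.0]
wrist_force: [-0.4, 0.2, -0.4]
finger_gap: 0.0858
```

Request:
{"op": "apply_moves", "data": {"plan": [{"linear":[0,0,0.3],"twist":0},{"linear":[1,0,0.3],"twist":0},{"linear":[1,0,0],"twist":0},{"linear":[0.8,0,0],"twist":0},{"linear":[0.8,0,0],"twist":0},{"linear":[0.8,0,0],"twist":0},{"linear":[0.8,0,0],"twist":0},{"linear":[0.8,0,0],"twist":0}]}}

```text
time: 4.98
tcp_pos: [0.5478, -0.069, -0.0096]
ee_rot: [1.888, 2.511, 0.0]
wrist_force: [0.0, -0.9, -0.7]
finger_gap: 0.0851
```

Request:
{"op": "apply_moves", "data": {"plan": [{"linear":[0.8,0,0],"twist":0},{"linear":[0.8,0,0],"twist":0},{"linear":[0.8,0,0],"twist":0},{"linear":[0.6,0,0],"twist":0},{"linear":[0.6,0,0],"twist":0},{"linear":[0.6,0,0],"twist":0},{"linear":[0.6,0,0],"twist":0},{"linear":[0.6,0,0],"twist":0}]}}

```text
time: 5.65
tcp_pos: [0.5328, -0.0177, -0.0098]
ee_rot: [1.889, 2.51, -0.0]
wrist_force: [2.0, -2.6, -2.4]
finger_gap: 0.0856
```

```bash
python3 -c "
from h import *
rep((-20,19,-10,90))
im,P=cloud('wrist'); save(im,'w2.png',1)"
```

```text
t 5.65 S(mm) [-102.8   18.2   -9.8] phi -90.0 gap 85.6 F_S [-3.1 -1.2 -2.4] tilt -1.0
 -> (-20, 19, -10, 90) tool cm (current axes) [ 8.28 -0.08  0.02] twist -0.0
   axes after: stop x in tool [ 1. -0. -0.]
```

View pics/w2.png

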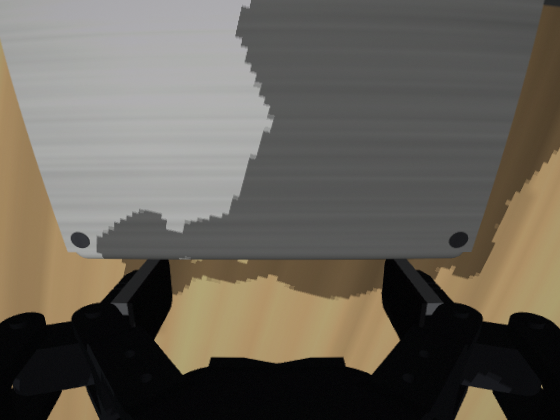

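The cover is climbing squarely: its rear edge is level at row 258, with both fingers touching it. I'll keep pushing.

Request:
{"op": "apply_moves", "data": {"plan": [{"linear":[0.6,0,0],"twist":0},{"linear":[0.6,0,0],"twist":0},{"linear":[0.6,0,0],"twist":0},{"linear":[0.6,0,0],"twist":0},{"linear":[0.6,0,0],"twist":0},{"linear":[0.6,0,0],"twist":0},{"linear":[0.6,0,0],"twist":0},{"linear":[0.6,0,0],"twist":0}]}}

```text
time: 6.37
tcp_pos: [0.5194, 0.029, -0.0097]
ee_rot: [-1.888, -2.511, -0.0]
wrist_force: [0.5, -2.1, -0.7]
finger_gap: 0.0853
```

Request:
{"op": "apply_moves", "data": {"plan": [{"linear":[0.5,0,0],"twist":0},{"linear":[0.5,0,0],"twist":0},{"linear":[0.5,0,0],"twist":0},{"linear":[0.4,0,0],"twist":0},{"linear":[0.4,0,0],"twist":0},{"linear":[0.3,0,0],"twist":0},{"linear":[0.0,0,0],"twist":0}]}}

```text
time: 6.95
tcp_pos: [0.5122, 0.054, -0.0097]
ee_rot: [-1.887, -2.511, -0.0]
wrist_force: [-0.5, -0.3, -0.9]
finger_gap: 0.0856
```

```bash
python3 -c "
from h import *
rep((-20,19,-10,90))
im,P=cloud('scene'); save(im[130:310,180:420],'s2.png',2.5)
m=(np.abs(P[...,2]-.04)<.07); 
S=(P[...,:2]-F)@np.c_[HX,HY]; k=(abs(S[...,1]-.02)<.07)&(S[...,0]>-.03)&(S[...,0]<.1)
q=P[k&(P[...,2]>.08)]; print('max z',np.percentile(q[:,2],[50,95,99]))"
```

```text
t 6.95 S(mm) [-28.3  18.1  -9.7] phi -90.0 gap 85.6 F_S [-0.1  0.6 -0.9] tilt -1.0
 -> (-20, 19, -10, 90) tool cm (current axes) [ 0.83 -0.09  0.03] twist 0.0
   axes after: stop x in tool [1.    0.    0.001]
max z [0.42785049 0.58423083 0.60215608]
```

View pics/s2.png

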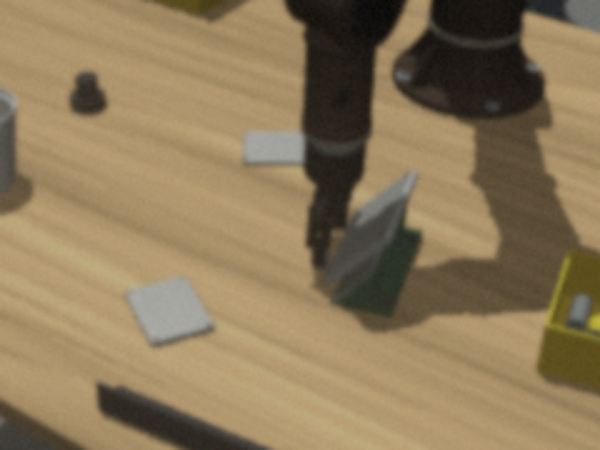

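The scene crop shows the cover leaning on the stop at about (370,235). The fingers are roughly 8 mm short of the predicted seating, so I'll push on gently.

Request:
{"op": "apply_moves", "data": {"plan": [{"linear":[0.3,0,0],"twist":0},{"linear":[0.3,0,0],"twist":0},{"linear":[0,0,0],"twist":0}]}}

```text
time: 7.25
tcp_pos: [0.5107, 0.0594, -0.0097]
ee_rot: [-1.888, -2.511, -0.0]
wrist_force: [0.5, -1.4, -0.1]
finger_gap: 0.0854
```

Request:
{"op": "apply_moves", "data": {"plan": [{"linear":[0.2,0,0],"twist":0},{"linear":[0,0,0],"twist":0}]}}

```text
time: 7.42
tcp_pos: [0.5102, 0.0611, -0.0097]
ee_rot: [-1.888, -2.511, -0.0]
wrist_force: [0.1, -2.6, -0.3]
finger_gap: 0.0854
```

```bash
python3 -c "
from h import *
rep()"
```

```text
t 7.42 S(mm) [-20.9  18.1  -9.7] phi -90.0 gap 85.4 F_S [-2.6  0.7 -0.3] tilt -1.0
```

Request:
{"op": "apply_moves", "data": {"plan": [{"linear":[0.15,0,0],"twist":0},{"linear":[0,0,0],"twist":0}]}}

```text
time: 7.58
tcp_pos: [0.5097, 0.0625, -0.0097]
ee_rot: [-1.888, -2.511, 0.0]
wrist_force: [0.1, -3.4, -1.8]
finger_gap: 0.0852
```

Request:
{"op": "apply_moves", "data": {"plan": [{"linear":[-0.7,0,0],"twist":0},{"linear":[-1.5,0,0],"twist":0},{"linear":[-2.5,0,-1],"twist":0},{"linear":[-2.5,0,-2],"twist":0},{"linear":[-2,0,-3.5],"twist":0},{"linear":[-1,0,-4],"twist":0},{"linear":[0,0,-4],"twist":0},{"linear":[0,0,-4],"twist":0}]}}

```text
time: 8.25
tcp_pos: [0.5376, -0.0374, 0.1772]
ee_rot: [-1.891, -2.508, 0.001]
wrist_force: [1.7, 0.4, 1.0]
finger_gap: 0.0853
```

```bash
cat >> h.py <<'E'
def cover(name,zmin=.02,ymx=.06):
    """fit plane/extent of what is above the bench near the stop, as (x,z) profile per slice"""
    im,P=cloud(name); S=np.concatenate([(P[...,:2]-F)@np.c_[HX,HY],P[...,2:]],-1)
    k=(abs(S[...,1]-.018)<ymx)&(abs(S[...,0])<.2)&(S[...,2]>-.01)&(S[...,2]<.14)
    return im,S,k
E
python3 - <<'E'
from h import *
rep((22,18,200,0))
im,S,k=cover('top'); Q=S[k]
for a in np.arange(-.06,.09,.01):
    q=Q[(Q[:,0]>a)&(Q[:,0]<a+.01)]
    if len(q): print(round(a+.005,3),len(q),"z",np.percentile(q[:,2],[5,50,95]).round(3))
k=(abs(S[...,0]-.03)<.04)&(S[...,2]>.05)&(S[...,2]<.13); print("y extent",np.percentile(S[k][:,1],[1,99]))
E
```

```text
t 8.25 S(mm) [-123.1   19.1  177.2] phi -90.1 gap 85.3 F_S [-0.1 -1.7  1. ] tilt -1.0
 -> (22, 18, 200, 0) tool cm (current axes) [14.51  0.07 -2.28] twist 89.9
   axes after: stop x in tool [ 0. -1. -0.]
-0.055 59 z [-0.003  0.     0.004]
-0.045 85 z [-0.004 -0.     0.003]
-0.035 107 z [-0.004 -0.     0.004]
-0.025 127 z [-0.004 -0.     0.004]
-0.015 160 z [-0.003 -0.     0.006]
-0.005 173 z [0.008 0.016 0.023]
0.005 180 z [0.022 0.029 0.036]
0.015 191 z [0.036 0.043 0.05 ]
0.025 194 z [0.05  0.057 0.064]
0.035 199 z [0.064 0.071 0.078]
0.045 209 z [0.077 0.084 0.092]
0.055 210 z [0.091 0.098 0.102]
0.065 81 z [0.095 0.099 0.101]
0.075 59 z [-0.003  0.003  0.008]
0.085 155 z [-0.004 -0.     0.004]
y extent [-0.08601085  0.49577291]
```

The cover leans at 55° with its upper edge at z≈100 mm and x≈66 mm, as predicted. Next I'll straddle that edge.

```bash
python3 -c "
from h import *
print(np.round(env.observe()['joint_positions'],2))"
```

```text
[-0.51  0.38  0.65  1.88 -0.28  0.96  0.54]
```

Request:
{"op": "apply_moves", "data": {"plan": [{"linear":[2.2,0,-0.4],"twist":0},{"linear":[2.2,0,-0.4],"twist":0},{"linear":[2.2,0,-0.4],"twist":0},{"linear":[2.2,0,-0.4],"twist":0},{"linear":[2.2,0,-0.4],"twist":0},{"linear":[2.2,0,0],"twist":0},{"linear":[2.1,0,0],"twist":0},{"linear":[2,0,0],"twist":0}], "jaw": 105, "newtons": 20}}

```text
time: 8.97
tcp_pos: [0.4895, 0.1316, 0.1954]
ee_rot: [-1.887, -2.511, -0.001]
wrist_force: [-0.7, -0.0, -0.4]
finger_gap: 0.0503
```

Request:
{"op": "apply_moves", "data": {"plan": [{"linear":[0,0,0],"twist":-7},{"linear":[0,0,0],"twist":-7},{"linear":[0,0,0],"twist":-7},{"linear":[0,0,0],"twist":-7},{"linear":[0,0,0],"twist":-7},{"linear":[0,0,0],"twist":-7},{"linear":[0,0,0],"twist":-7},{"linear":[0,0,0],"twist":-7}]}}

```text
time: 9.63
tcp_pos: [0.49, 0.1303, 0.1953]
ee_rot: [-0.479, -3.104, -0.0]
wrist_force: [-0.3, 0.2, -0.0]
finger_gap: 0.0503
```

Request:
{"op": "apply_moves", "data": {"plan": [{"linear":[0,0,0],"twist":-7},{"linear":[0,0,0],"twist":-7},{"linear":[0,0,0],"twist":-7},{"linear":[0,0,0],"twist":-7},{"linear":[0,0,0],"twist":-6},{"linear":[0,0,0],"twist":0}]}}

```text
time: 10.13
tcp_pos: [0.49, 0.1302, 0.1953]
ee_rot: [0.447, -3.109, -0.001]
wrist_force: [0.4, -0.0, -0.3]
finger_gap: 0.05
```

```bash
python3 -c "
from h import *
rep((52,18,130,0),(52,18,78,0))
im,P=cloud('wrist'); save(im,'w3.png',1)"
```

```text
t 10.13 S(mm) [ 51.1  18.4 195.3] phi 0.3 gap 50.0 F_S [-0.2 -0.4 -0.3] tilt -1.0
 -> (52, 18, 130, 0) tool cm (current axes) [-0.04  0.09  6.53] twist 0.3
   axes after: stop x in tool [-0.  1.  0.]
 -> (52, 18, 78, 0) tool cm (current axes) [-0.  -0.   5.2] twist -0.0
   axes after: stop x in tool [-0.  1.  0.]
```

View pics/w3.png

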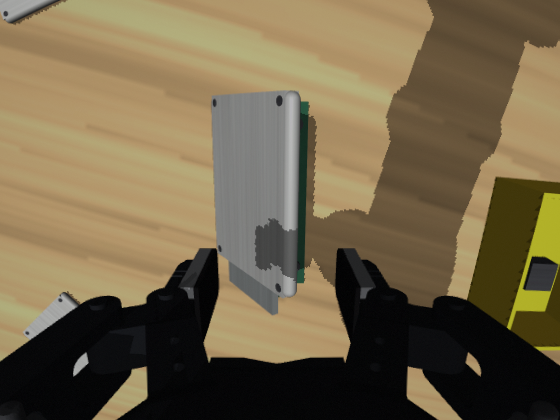

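The wrist view shows the cover's upper edge at column ~293, between the fingertips (215 and 345). I'll check how well it is centred in y using depth.

```bash
python3 - <<'E'
from h import *
im,S,k=cover('wrist',ymx=.15)
q=S[(S[...,2]>.085)&(S[...,2]<.12)&(abs(S[...,0]-.06)<.03)&(abs(S[...,1])<.15)]
print(len(q),np.percentile(q,[1,50,99],axis=0).round(4))
q=q[q[:,2]>.097];print(np.percentile(q,[1,50,99],axis=0).round(4))
E
```

```text
5823 [[ 0.0466 -0.0513  0.0852]
 [ 0.0567  0.0298  0.0977]
 [ 0.0665  0.0947  0.1014]]
[[ 0.0552 -0.05    0.0971]
 [ 0.0605  0.0297  0.0996]
 [ 0.0661  0.0937  0.1016]]
```

Request:
{"op": "apply_moves", "data": {"plan": [{"linear":[0.3,0.1,2],"twist":0},{"linear":[0,0,2],"twist":0},{"linear":[0,0,2],"twist":0},{"linear":[0,0,2],"twist":0},{"linear":[0,0,1.5],"twist":0},{"linear":[0,0,1.2],"twist":0},{"linear":[0,0,1],"twist":0},{"linear":[0,0,0],"twist":0}]}}

```text
time: 10.9
tcp_pos: [0.4859, 0.1303, 0.0767]
ee_rot: [0.436, -3.108, 0.001]
wrist_force: [-0.5, -0.4, 0.8]
finger_gap: 0.0501
```

Request:
{"op": "apply_moves", "data": {"plan": [{"linear":[0,-0.5,0],"twist":0},{"linear":[0,-0.5,0],"twist":0},{"linear":[0,-0.4,0],"twist":0},{"linear":[0,-0.4,0],"twist":0},{"linear":[0,-0.4,0],"twist":0},{"linear":[0,0,0],"twist":0}]}}

```text
time: 11.4
tcp_pos: [0.4937, 0.1085, 0.0788]
ee_rot: [-0.438, 3.11, -0.0]
wrist_force: [0.1, 0.8, 0.8]
finger_gap: 0.0502
```

```bash
cat >> h.py <<'E'
def edge():
    """top camera: corners of the cover outside the gripper's width"""
    rep()
    im,S,k=cover('top'); 
    for lo,hi in ((-.052,-.03),(.075,.092)):
        q=S[(S[...,1]>lo)&(S[...,1]<hi)&(abs(S[...,0])<.16)&(S[...,2]<.135)&(S[...,2]>.012)&~((S[...,0]>.005)&(S[...,2]<.07))]
        if len(q):
            j=q[:,2]>np.percentile(q[:,2],99)-.006
            print(" side",lo,"n",len(q),"top z %.3f"%np.percentile(q[:,2],99),"x at top %.3f"%np.median(q[j,0]),"x range",np.percentile(q[:,0],[1,99]).round(3))
    return im
E
python3 -c "
from h import *
edge()"
```

```text
t 11.40 S(mm) [29.2 20.8 78.8] phi -0.1 gap 50.2 F_S [ 0.8 -0.3  0.8] tilt -1.0
 side -0.052 n 5 top z 0.016 x at top -0.007 x range [-0.008 -0.006]
 side 0.075 n 36 top z 0.040 x at top 0.004 x range [-0.01   0.005]
```

```bash
cat >> h.py <<'E'
def wedge(n=None):
    """wrist camera: profile of the cover's +y end part, x vs z"""
    rep()
    im,S,k=cover('wrist')
    q=S[(S[...,1]>.055)&(S[...,1]<.092)&(abs(S[...,0]+.02)<.14)&(S[...,2]<.13)&(S[...,2]>.02)]
    if len(q):
        t=np.percentile(q[:,2],99); j=q[:,2]>t-.004
        print(" n",len(q),"top z %.3f"%t,"x at top",np.percentile(q[j,0],[5,50,95]).round(3))
        for a in np.arange(-.15,.1,.01):
            b=q[(q[:,0]>a)&(q[:,0]<a+.01)]
            if len(b)>20: print("  x%.3f z"%(a+.005),np.percentile(b[:,2],[5,50,95]).round(3),end="")
        print()
    if n: save(im,n,1)
E
python3 -c "
from h import *
wedge('w4.png')"
```

```text
t 11.45 S(mm) [29.7 20.9 78.6] phi -0.1 gap 50.3 F_S [ 1.6 -0.6 -0.7] tilt -1.0
 n 12747 top z 0.108 x at top [0.044 0.049 0.054]
  x-0.005 z [0.02  0.023 0.025]  x0.005 z [0.026 0.035 0.042]  x0.015 z [0.044 0.053 0.06 ]  x0.025 z [0.062 0.071 0.078]  x0.035 z [0.08  0.089 0.097]  x0.045 z [0.098 0.105 0.108]  x0.055 z [0.104 0.106 0.108]
```

View pics/w4.png

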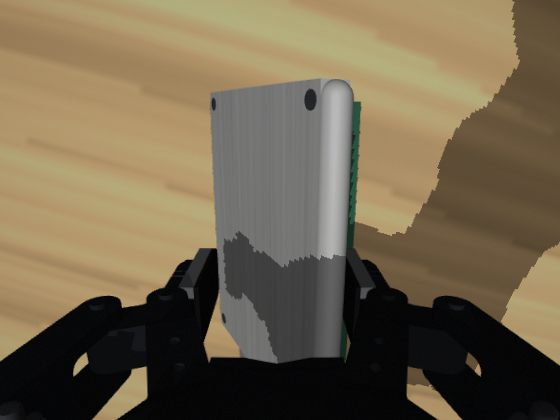

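The cover is tipping properly: its upper edge is at z=108 mm, about 61°, resting on the back (right) finger at column 345. I'll continue.

Request:
{"op": "apply_moves", "data": {"plan": [{"linear":[0,-0.5,0],"twist":0},{"linear":[0,-0.5,0],"twist":0},{"linear":[0,-0.5,0],"twist":0},{"linear":[0,-0.5,0],"twist":0},{"linear":[0,-0.5,0],"twist":0},{"linear":[0,-0.4,0],"twist":0},{"linear":[0,-0.3,0],"twist":0},{"linear":[0,0,0],"twist":0}]}}

```text
time: 12.17
tcp_pos: [0.5021, 0.0777, 0.0783]
ee_rot: [-0.438, 3.111, -0.001]
wrist_force: [0.2, 0.0, 0.2]
finger_gap: 0.0502
```

```bash
python3 -c "
from h import *
wedge()"
```

```text
t 12.17 S(mm) [-2.7 21.2 78.3] phi -0.1 gap 50.2 F_S [-0.  -0.2  0.2] tilt -1.0
 n 13453 top z 0.119 x at top [0.012 0.016 0.021]
  x-0.005 z [0.023 0.043 0.059]  x0.005 z [0.064 0.091 0.108]  x0.015 z [0.112 0.118 0.119]  x0.025 z [0.115 0.117 0.118]  x0.035 z [0.051 0.053 0.056]  x0.045 z [0.056 0.062 0.066]  x0.055 z [0.058 0.063 0.065]
```

Request:
{"op": "apply_moves", "data": {"plan": [{"linear":[0,0,0],"twist":0},{"linear":[0,0,0],"twist":0}], "jaw": 130}}

```text
time: 12.38
tcp_pos: [0.5019, 0.079, 0.0783]
ee_rot: [0.441, -3.11, -0.0]
wrist_force: [-0.8, 0.9, 0.2]
finger_gap: 0.0417
```

Request:
{"op": "apply_moves", "data": {"plan": [{"linear":[0,0,0],"twist":0},{"linear":[0,0,0],"twist":0}], "jaw": 150}}

```text
time: 12.55
tcp_pos: [0.5019, 0.079, 0.0783]
ee_rot: [0.441, -3.11, -0.0]
wrist_force: [-0.2, 0.4, -0.1]
finger_gap: 0.0355
```

Request:
{"op": "apply_moves", "data": {"plan": [{"linear":[0,0,0],"twist":0},{"linear":[0,0,0],"twist":0},{"linear":[0,0,0],"twist":0}], "jaw": 171}}

```text
time: 12.8
tcp_pos: [0.5019, 0.0788, 0.0783]
ee_rot: [0.44, -3.111, 0.0]
wrist_force: [0.7, -0.2, 0.1]
finger_gap: 0.0283
```

```bash
python3 -c "
from h import *
wedge()"
```

```text
t 12.80 S(mm) [-1.6 21.1 78.3] phi 0.0 gap 28.3 F_S [-0.4 -0.6  0.1] tilt -1.0
 n 13069 top z 0.121 x at top [0.002 0.007 0.011]
  x-0.005 z [0.029 0.081 0.106]  x0.005 z [0.112 0.119 0.121]  x0.015 z [0.116 0.118 0.119]  x0.025 z [0.032 0.036 0.041]  x0.035 z [0.041 0.048 0.055]  x0.045 z [0.056 0.062 0.066]  x0.055 z [0.058 0.063 0.065]
```

Request:
{"op": "apply_moves", "data": {"plan": [{"linear":[0,-0.2,0],"twist":0},{"linear":[0,-0.2,0],"twist":0},{"linear":[0,-0.2,0],"twist":0},{"linear":[0,-0.2,0],"twist":0},{"linear":[0,-0.2,0],"twist":0},{"linear":[0,-0.2,0],"twist":0},{"linear":[0,-0.2,0],"twist":0},{"linear":[0,-0.2,0],"twist":0}]}}

```text
time: 13.52
tcp_pos: [0.5065, 0.0631, 0.0783]
ee_rot: [-0.44, 3.111, -0.0]
wrist_force: [0.5, 0.2, -0.5]
finger_gap: 0.0284
```

Request:
{"op": "apply_moves", "data": {"plan": [{"linear":[0,-0.2,0],"twist":0},{"linear":[0,-0.2,0],"twist":0},{"linear":[0,0,0],"twist":0},{"linear":[0,0,0],"twist":0}]}}

```text
time: 13.85
tcp_pos: [0.5076, 0.0594, 0.0783]
ee_rot: [-0.44, 3.111, -0.0]
wrist_force: [-0.6, -1.0, 1.2]
finger_gap: 0.0279
```

```bash
python3 -c "
from h import *
wedge()"
```

```text
t 13.85 S(mm) [-21.8  21.1  78.3] phi -0.0 gap 27.9 F_S [-0.8  0.8  1.2] tilt -1.0
 n 15433 top z 0.119 x at top [-0.034 -0.029 -0.025]
  x-0.035 z [0.115 0.118 0.119]  x-0.025 z [0.083 0.117 0.119]  x-0.015 z [0.036 0.065 0.091]  x-0.005 z [0.021 0.028 0.046]  x0.015 z [0.02  0.023 0.027]  x0.025 z [0.027 0.034 0.04 ]  x0.035 z [0.042 0.048 0.055]  x0.045 z [0.056 0.062 0.066]  x0.055 z [0.058 0.063 0.065]
```

The cover is past upright and leaning on the front finger at about 79°. Opening the jaws in small steps will lower it further.

Request:
{"op": "apply_moves", "data": {"plan": [{"linear":[0,0,0],"twist":0},{"linear":[0,0,0],"twist":0}], "jaw": 140}}

```text
time: 14.07
tcp_pos: [0.5075, 0.0597, 0.0783]
ee_rot: [0.44, -3.111, -0.0]
wrist_force: [-0.7, -0.1, -1.0]
finger_gap: 0.0387
```

Request:
{"op": "apply_moves", "data": {"plan": [{"linear":[0,0,0],"twist":0},{"linear":[0,0,0],"twist":0}], "jaw": 105}}

```text
time: 14.23
tcp_pos: [0.5074, 0.0596, 0.0783]
ee_rot: [0.44, -3.111, 0.0]
wrist_force: [-0.2, 0.0, -0.7]
finger_gap: 0.0502
```

Request:
{"op": "apply_moves", "data": {"plan": [{"linear":[0,0,0],"twist":0},{"linear":[0,0,0],"twist":0}], "jaw": 70}}

```text
time: 14.4
tcp_pos: [0.5075, 0.0596, 0.0783]
ee_rot: [0.44, -3.111, 0.0]
wrist_force: [-0.1, -0.1, -0.7]
finger_gap: 0.0621
```

Request:
{"op": "apply_moves", "data": {"plan": [{"linear":[0,0,0.2],"twist":0},{"linear":[0,0,0.2],"twist":0}], "jaw": 35}}

```text
time: 14.57
tcp_pos: [0.5077, 0.0595, 0.0743]
ee_rot: [-0.44, 3.11, -0.0]
wrist_force: [-0.4, -1.1, 0.5]
finger_gap: 0.0739
```

Request:
{"op": "apply_moves", "data": {"plan": [{"linear":[0,0,0.2],"twist":0},{"linear":[0,0,0.2],"twist":0},{"linear":[0,0,0],"twist":0}], "jaw": 0}}

```text
time: 14.82
tcp_pos: [0.5074, 0.0594, 0.0699]
ee_rot: [0.44, -3.11, 0.0]
wrist_force: [0.3, -1.0, 0.7]
finger_gap: 0.0853
```

```bash
python3 -c "
from h import *
wedge()"
```

```text
t 14.82 S(mm) [-21.7  21.2  69.9] phi -0.0 gap 85.3 F_S [-1.1 -0.   0.7] tilt -1.0
 n 24050 top z 0.109 x at top [-0.062 -0.057 -0.053]
  x-0.065 z [0.106 0.108 0.109]  x-0.055 z [0.094 0.107 0.109]  x-0.045 z [0.074 0.086 0.099]  x-0.035 z [0.055 0.066 0.078]  x-0.025 z [0.035 0.046 0.058]  x-0.015 z [0.021 0.029 0.039]  x-0.005 z [0.02  0.021 0.023]  x0.015 z [0.02  0.023 0.027]  x0.025 z [0.027 0.034 0.04 ]  x0.035 z [0.042 0.048 0.055]  x0.045 z [0.056 0.062 0.066]  x0.055 z [0.058 0.063 0.065]
```

The measured motion fits the rolling-pivot model: 63°, pivot at x≈-10 mm. Now I'll follow the arc.

Request:
{"op": "apply_moves", "data": {"plan": [{"linear":[0,-0.28,0.12],"twist":0},{"linear":[0,-0.28,0.12],"twist":0},{"linear":[0,-0.28,0.12],"twist":0},{"linear":[0,-0.28,0.12],"twist":0},{"linear":[0,-0.28,0.12],"twist":0},{"linear":[0,-0.28,0.12],"twist":0},{"linear":[0,-0.28,0.12],"twist":0},{"linear":[0,-0.25,0.12],"twist":0}]}}

```text
time: 15.53
tcp_pos: [0.5137, 0.038, 0.0606]
ee_rot: [-0.44, 3.111, -0.0]
wrist_force: [0.3, -0.8, 0.3]
finger_gap: 0.0855
```

Request:
{"op": "apply_moves", "data": {"plan": [{"linear":[0,-0.18,0.13],"twist":0},{"linear":[0,-0.18,0.13],"twist":0},{"linear":[0,-0.18,0.13],"twist":0},{"linear":[0,-0.18,0.13],"twist":0},{"linear":[0,-0.18,0.13],"twist":0},{"linear":[0,-0.18,0.13],"twist":0},{"linear":[0,-0.18,0.13],"twist":0},{"linear":[0,-0.18,0.13],"twist":0}]}}

```text
time: 16.2
tcp_pos: [0.5177, 0.0244, 0.0502]
ee_rot: [-0.44, 3.111, 0.0]
wrist_force: [0.0, -0.9, -1.2]
finger_gap: 0.0853
```

```bash
python3 -c "
from h import *
wedge()"
```

```text
t 16.20 S(mm) [-58.3  21.1  50.2] phi 0.0 gap 85.3 F_S [-0.9  0.2 -1.2] tilt -1.0
 n 31272 top z 0.082 x at top [-0.099 -0.093 -0.088]
  x-0.105 z [0.077 0.078 0.078]  x-0.095 z [0.079 0.081 0.082]  x-0.085 z [0.067 0.074 0.079]  x-0.075 z [0.059 0.064 0.07 ]  x-0.065 z [0.05  0.055 0.061]  x-0.055 z [0.042 0.047 0.053]  x-0.045 z [0.034 0.039 0.045]  x-0.035 z [0.026 0.031 0.037]  x-0.025 z [0.02  0.024 0.029]  x-0.015 z [0.02  0.021 0.022]  x0.015 z [0.02  0.024 0.027]  x0.025 z [0.027 0.034 0.041]  x0.035 z [0.042 0.049 0.055]  x0.045 z [0.055 0.061 0.066]  x0.055 z [0.063 0.064 0.065]
```

Request:
{"op": "apply_moves", "data": {"plan": [{"linear":[0,-0.16,0.15],"twist":0},{"linear":[0,-0.16,0.15],"twist":0},{"linear":[0,-0.16,0.15],"twist":0},{"linear":[0,-0.14,0.15],"twist":0},{"linear":[0,-0.14,0.15],"twist":0},{"linear":[0,-0.14,0.15],"twist":0},{"linear":[0,-0.13,0.15],"twist":0},{"linear":[0,-0.13,0.15],"twist":0}]}}

```text
time: 16.92
tcp_pos: [0.5209, 0.0132, 0.0381]
ee_rot: [-0.44, 3.111, -0.0]
wrist_force: [0.5, -1.7, -1.2]
finger_gap: 0.0857
```

```bash
python3 -c "
from h import *
wedge()"
```

```text
t 16.92 S(mm) [-69.9  21.1  38.1] phi 0.0 gap 85.7 F_S [-1.8 -0.  -1.2] tilt -1.0
 n 29893 top z 0.067 x at top [-0.11  -0.104 -0.099]
  x-0.115 z [0.062 0.064 0.065]  x-0.105 z [0.063 0.065 0.067]  x-0.095 z [0.054 0.058 0.064]  x-0.085 z [0.048 0.052 0.057]  x-0.075 z [0.043 0.046 0.051]  x-0.065 z [0.037 0.04  0.045]  x-0.055 z [0.031 0.035 0.04 ]  x-0.045 z [0.026 0.029 0.034]  x-0.035 z [0.02  0.024 0.028]  x-0.025 z [0.02  0.022 0.024]  x0.015 z [0.02  0.023 0.027]  x0.025 z [0.027 0.034 0.041]  x0.035 z [0.041 0.047 0.053]
```

Request:
{"op": "apply_moves", "data": {"plan": [{"linear":[0,-0.14,0.18],"twist":0},{"linear":[0,-0.13,0.18],"twist":0},{"linear":[0,-0.12,0.18],"twist":0},{"linear":[0,-0.12,0.18],"twist":0},{"linear":[0,-0.11,0.19],"twist":0},{"linear":[0,-0.1,0.19],"twist":0},{"linear":[0,-0.09,0.2],"twist":0},{"linear":[0,-0.09,0.2],"twist":0}]}}

```text
time: 17.63
tcp_pos: [0.5234, 0.0046, 0.0231]
ee_rot: [-0.44, 3.111, 0.0]
wrist_force: [0.9, -1.4, -1.7]
finger_gap: 0.0853
```

```bash
python3 -c "
from h import *
wedge()"
```

```text
t 17.63 S(mm) [-78.8  21.1  23.1] phi 0.0 gap 85.3 F_S [-1.6 -0.5 -1.7] tilt -1.0
 n 27427 top z 0.049 x at top [-0.119 -0.113 -0.107]
  x-0.125 z [0.045 0.046 0.047]  x-0.115 z [0.047 0.048 0.049]  x-0.105 z [0.04  0.044 0.048]  x-0.095 z [0.036 0.039 0.043]  x-0.085 z [0.033 0.035 0.04 ]  x-0.075 z [0.029 0.032 0.036]  x-0.065 z [0.026 0.028 0.033]  x-0.055 z [0.022 0.025 0.029]  x-0.045 z [0.02  0.022 0.026]  x-0.035 z [0.02  0.021 0.023]  x0.015 z [0.02  0.023 0.027]  x0.025 z [0.027 0.033 0.039]
```

Request:
{"op": "apply_moves", "data": {"plan": [{"linear":[0,-0.07,0.17],"twist":0},{"linear":[0,-0.07,0.17],"twist":0},{"linear":[0,-0.07,0.17],"twist":0},{"linear":[0,-0.07,0.17],"twist":0},{"linear":[0,-0.06,0.17],"twist":0},{"linear":[0,-0.06,0.17],"twist":0},{"linear":[0,-0.06,0.17],"twist":0},{"linear":[0,-0.05,0.17],"twist":0}]}}

```text
time: 18.35
tcp_pos: [0.5248, -0.0002, 0.0095]
ee_rot: [-0.44, 3.111, 0.0]
wrist_force: [0.1, 0.0, 0.2]
finger_gap: 0.0854
```

```bash
python3 - <<'E'
from h import *
rep()
im,S,k=cover('wrist')
q=S[(S[...,1]>.06)&(S[...,1]<.09)&(S[...,0]<-.02)&(S[...,0]>-.15)&(S[...,2]<.1)]
for a in np.arange(-.145,-.02,.01):
    b=q[(q[:,0]>a)&(q[:,0]<a+.01)]; print("%.3f"%(a+.005),np.median(b[:,2]).round(4) if len(b) else None,end="  ")
E
```

```text
t 18.35 S(mm) [-83.9  21.1   9.5] phi 0.0 gap 85.4 F_S [ 0.  -0.1  0.2] tilt -1.0
-0.140 0.0007  -0.130 0.0008  -0.120 0.0126  -0.110 0.0098  -0.100 0.0094  -0.090 0.0095  -0.080 0.0095  -0.070 0.0095  -0.060 0.0095  -0.050 0.0095  -0.040 0.0095  -0.030 0.0095  -0.020 0.0095
```

The cover is now flat with its pocket up. It slid off the finger somewhere below 20°. I'll retreat and check.

Request:
{"op": "apply_moves", "data": {"plan": [{"linear":[0,-0.3,-1],"twist":0},{"linear":[0,0,-2],"twist":0},{"linear":[0,0,-3],"twist":0},{"linear":[0,0,-3],"twist":0},{"linear":[0,0,-3],"twist":0},{"linear":[0,0,-3],"twist":0},{"linear":[0,0,-3],"twist":0},{"linear":[0,0,-3],"twist":0}]}}

```text
time: 19.07
tcp_pos: [0.5252, -0.0035, 0.2222]
ee_rot: [-0.439, 3.11, -0.0]
wrist_force: [1.8, 1.7, 0.2]
finger_gap: 0.0853
```

Request:
{"op": "apply_moves", "data": {"plan": [{"linear":[-2,-2.5,-1],"twist":0},{"linear":[-3,-2.5,0],"twist":0},{"linear":[-3,-2.5,0],"twist":0},{"linear":[-3,-2.5,0],"twist":0},{"linear":[-3,-2.5,0],"twist":0},{"linear":[-2,-2.5,0],"twist":0},{"linear":[0,0,0],"twist":0}]}}

```text
time: 19.65
tcp_pos: [0.7236, -0.1079, 0.2289]
ee_rot: [0.434, -3.111, 0.006]
wrist_force: [-1.2, 0.4, -1.1]
finger_gap: 0.0852
```

```bash
python3 - <<'E'
from h import *
rep()
im,P=cloud('top'); save(im[90:300,60:480],'top9.png',1.8)
S=np.concatenate([(P[...,:2]-F)@np.c_[HX,HY],P[...,2:]],-1)
sat=cv2.cvtColor(im,cv2.COLOR_RGB2HSV)[...,1]
k=(abs(S[...,0]+.07)<.075)&(abs(S[...,1])<.13)&(sat<60)&(S[...,2]<.03)
l=cv2.connectedComponentsWithStats(k.astype(np.uint8)); i=1+np.argmax(l[2][1:,4]); q=S[l[1]==i]
r=cv2.minAreaRect(q[:,:2].astype(np.float32)*1000); print(r); print(np.percentile(q,[1,50,99],axis=0).round(4))
for n,(u0,u1,v0,v1) in dict(A=(260,315,115,165),B=(295,350,250,305)).items():
    m=np.zeros_like(sat); m[v0:v1,u0:u1]=((sat<45)&(im.max(2)>90))[v0:v1,u0:u1]; print(n,cv2.minAreaRect(P[m>0][:,:2].astype(np.float32)*1000))
d=np.load("top1.npz"); z=np.abs(d["P"][...,2]-P[...,2])
for n,(u0,u1,v0,v1) in dict(bin=(95,155,190,265),coupling=(415,450,235,270),bucket=(385,465,135,190)).items(): print(n,"changed px",int((z[v0:v1,u0:u1]>.015).sum()))
E
```

```text
t 19.65 S(mm) [-242.4 -140.1  228.9] phi -0.2 gap 85.2 F_S [ 0.7  1.1 -1.1] tilt -1.0
((-66.53997802734375, 19.436504364013672), (154.35447692871094, 120.28630065917969), 88.83492279052734)
[[-0.1235 -0.0547  0.0007]
 [-0.0567  0.0101  0.009 ]
 [-0.0081  0.0932  0.0156]]
A ((690.3427734375, -11.749282836914062), (94.59024047851562, 194.89273071289062), 72.0417251586914)
B ((459.23516845703125, -29.695152282714844), (21.118371963500977, 0.10253310203552246), 82.13983154296875)
bin changed px 0
coupling changed px 0
bucket changed px 0
```

View pics/top9.png

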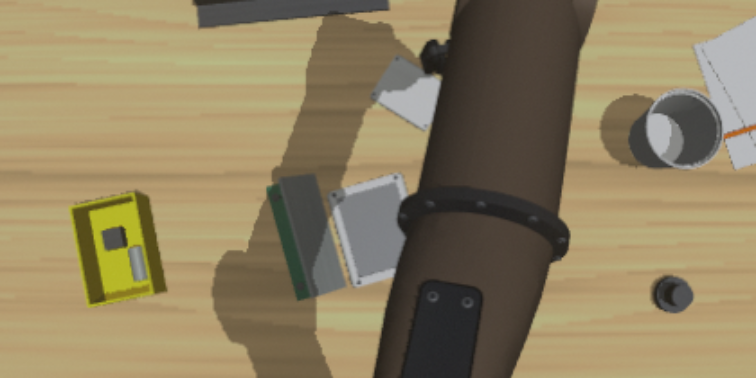

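The top view shows the cover at (370,230), pocket up, square and right in front of the stop. The bin, bucket and coupling haven't moved. I'll hand the job in.

```bash
python3 -c "
from h import *
print(workorder.close_job())"
```

```text
the job is handed in; nothing more can be done
None
```

The cover now lies flat on the bench with its pocket up, square and close in front of the stop. The one weak point is the lay-down: the last part was not fully controlled.

- **Push:** I pushed the cover with both open fingertips until it leaned by itself on the stop at 55°. Its upper edge was then 100 mm high.
- **Tip:** I straddled the raised edge with the jaws, tipped it past upright, and lowered it on the front finger. It followed the planned arc down to about 20°.
- **Lay-down:** Between 20° and about 12° the edge slid off the finger and was already flat at the next look. It came down the last 25–35 mm faster than planned. I didn't observe that part, so I can't rule out that it counts as a slam.

**Last checks:**
- **Cover:** its centre is 66 mm before the slope's foot, with the near edge about 6 mm from it, turned about 1° and offset 19 mm sideways, as at the start.
- **Bystanders:** the bin, coupling and bucket showed no change in the depth images.
- **Small covers:** the final measurement was spoiled because the arm was in the way. One was partly in view and looked in place, and the other was hidden. The tool did not work near either.
- **Limits:** the job was handed in at about 20 s of robot time. The wrist-force readings stayed within a few newtons.

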